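# Load a wax block into the tilted cutting box

### The job

Get the yellow wax block that lies just below the low end of the tilted wooden cutting box ready for sawing: push it, without lifting it, up the sloping bed between the two side rails, and leave it resting squarely against the stop at the top. Leave the wick spool, the tape roll and the cork ring beside the box where they are.

Things in the scene. Friction and masses are not known exactly. Their poses are not given: they have to be found in the camera images.
- wax_block: Part to push: yellow wax block with slightly uneven faces, 103 long (own y), 77 wide (own x), 51 high, 0.24 to 0.48 kg. Origin: centre of its underside. Starts flat on the bench below the low edge, up to 20 mm off the box's centre line, its length within 0.25 rad of uphill. Seated, its origin is at about x = -52 mm, y = 0, z = 0 in bed's frame. Other wax blocks farther back are not meant.
- bed: Sloping bed of the wooden cutting box, which is screwed to the bench. Origin: on its surface, on the centre line, at the foot of the top stop's face. Own x points uphill along the surface to the stop (slope 0.14 rad), y across, z out of the surface. 260 long from stop to low edge, 150 wide; 36 mm above the bench at the stop. Stop 40 high. The block stays put on the slope; pushing takes a few N.
- low_edge (a point): Middle of the bed's low edge, 260 mm downhill of the stop's face, at bench height; axes as the bed's. The surface meets the bench top flush, with no step.
- lane_entry (a point): Centre of the bed's surface where the parallel part of the two side rails begins, 186 mm downhill of the stop's face; axes as the bed's. Rails 14 mm high, 12 thick, 90 mm apart inside from here up to the stop (a 5 mm saw gap in each near the stop). Below this point they flare out like a funnel to a mouth about 135 mm wide, 62 mm farther down.
- wick_spool: Bystander: wooden spool wound with wick, 54 mm across and 62 mm high, upright; origin at the centre of its underside.
- tape_roll: Bystander: roll of masking tape lying flat beside the box (another lies far back), 98 mm across, 25 mm high; origin at the centre of its underside.
- cork_ring: Bystander: cork ring lying flat, 100 mm across, 30 mm high; origin at the centre of its underside.

How it is judged:
On the way:
1. the block lies on the lower part of the sloping bed between the rails, sliding on it (x of wax_block in the frame of bed between -0.2 and -0.075 m and y of wax_block in the frame of bed between -0.02 and 0.02 m and z of wax_block in the frame of bed below 0.012 m), for 0.1 s.
At the end, for the whole second after the job is handed in: The wax block rests flat on the sloping bed between the rails (within 0.08 rad of flat), its end against the top stop (within about 6 mm) and square to it within 0.15 rad, and is at rest (x of wax_block in the frame of bed between -0.058 and -0.044 m and y of wax_block in the frame of bed between -0.015 and 0.015 m and z of wax_block in the frame of bed between -0.004 and 0.006 m and angle between the z axis of wax_block and the z axis of bed, either way round below 0.08 rad and angle between the y axis of wax_block and the x axis of bed, either way round below 0.15 rad and linear speed of wax_block below 0.01 m/s); the robot touches nothing.
It fails at once if the block is lifted (z of wax_block in the frame of bed above 0.06 m).
It fails at once if the wick spool is moved by more than 20 mm or tipped (distance of wick_spool from where it was at the start of the episode above 0.02 m or angle between wick_spool's own z axis and vertical above 0.4 rad).
It fails at once if the tape roll is moved by more than 20 mm (distance of tape_roll from where it was at the start of the episode above 0.02 m).
It fails at once if the cork ring is moved by more than 20 mm (distance of cork_ring from where it was at the start of the episode above 0.02 m).
It also fails if it takes over 48 s, if anything falls off the work surface, if the arm or the gripper's body presses on something with over 40 N, if the wrist force passes 120 N, or if a joint passes its speed limit or range.

### The arm

A 6-joint arm with a two-finger parallel gripper is mounted at the origin on the work surface; the furniture and walls round the work are solid. World frame = base frame: x ahead of the robot, y to its left, z up, the work surface at z = 0. Lengths are in m, angles in rad, forces in N, time in s.
With the tool pointing down it reaches from about 0.3 to 0.825 m from the base axis. Payload 5.4 kg.
Tool frame: the origin (TCP) lies at the very end of the fingers, on their centre line; the grasp point (between the pads) lies 19 mm behind it; z points along the fingers, x is the direction in which the jaws open and shut, and the axes are right-handed (so a half turn about z gives the same grasp; the last joint's range is limited). The gripper opens to 92 mm and grips with 3 to 60 N. Pads are 20 mm wide; open, the fingers measure 128 mm over their backs; the gripper's body (75 mm by 189 mm) begins 69 mm behind the grasp point.
Start: joints at [-1.514, 0.158, 1.597, -0, 1.386, -0.21], TCP at [0.152, -0.555, 0.215] pointing down, gripper open.
Joint ranges: [-2.91, 2.91], [-0.94, 2.29], [0.18, 2.7], [-1.29, 4.43], [0.17, 2.64], [-3, 3]. Speed limits (rad/s): [2.57, 2.57, 3.14, 3.14, 3.14, 3.14].

### API

Orientations are given as a rotation vector (axis times angle).
In Python, from workcell import bot gives the robot as it stands. Calls block until the motion is done:
- bot.goto(position, orientation): joint-space move of the TCP to a pose.
- bot.line_to(position, rot=None, max_speed=0.15): straight line of the TCP; rot=None keeps the orientation; max_speed is the mean speed in m/s.
- bot.set_joints(angles): joint-space move.
- bot.set_gripper(opening, newtons=None): opening from 0.0 (shut) to 1.0 (fully open); newtons is the grip in N (None keeps the last); returns when the fingers have stopped.
- bot.hold(seconds).
- bot.inverse_kinematics(position, orientation): joint angles nearest the present ones, or None.
- bot.read_camera(name): name is "scene" or "top"; returns a dict with "pixels" (384x512x3 uint8, blue, green, red), "fx", "fy", "cx", "cy" (pixels), "R" (3x3) and "t" (3): a world point X has camera coordinates R X + t. Camera axes: x right, y down, z forward; pixel columns grow to the right and rows downward; lengths in m; the calibration is good to about 2 mm. A picture is of the moment at which its call begins. There is no depth.
A pose or a line that the arm cannot do raises bot.MotionError and nothing moves.
- bot.job_done(): hands the job in, once; it reports no verdict.
Readings, each from a call of its own:
- bot.current_clock(): time.
- bot.current_joints(): joint angles.
- bot.current_joint_vel(): joint speeds.
- bot.current_effort(): joint torques, N m.
- bot.current_ee_pos(): TCP position.
- bot.current_tool_rot(): TCP orientation.
- bot.current_contact_force(): force on the tool from outside, world axes, zero at the start.
- bot.current_ft_torque(): the same for the moment, N m.
- bot.current_opening(): opening from 0.0 (shut) to 1.0 (fully open).
Only numpy, scipy, OpenCV 4.12 (cv2) and the standard library are available. Lean on these libraries where they do the work, as an engineer would, in place of code of your own. Each camera call takes 0.05 s, during which the arm holds its last target.

## Working session

There is one attempt and no reset: what is moved stays moved. The work goes in short steps, each a Python script; the robot and the scene stay as the last script left them, time stands still between calls to the robot, and variables do not carry over. Pictures are saved under pics/ and viewed, and the job is handed in when it is done.

```bash
mkdir -p pics; ls; python3 - <<'E'
from workcell import bot
import cv2,numpy as np
for n in ("scene","top"):
    c=bot.read_camera(n); cv2.imwrite(f"pics/{n}0.png",c["pixels"])
    print(n,c["fx"],c["fy"],c["cx"],c["cy"],np.round(c["R"],4).tolist(),np.round(c["t"],4).tolist())
print(bot.current_clock(),bot.current_tool_rot(),bot.current_ee_pos())
E
```

```text
pics
scene 400.8762404337943 400.8762404337943 250.94879514724465 192.32105317874635 [[-0.7931, -0.6091, -0.0038], [-0.4283, 0.5621, -0.7075], [0.433, -0.5595, -0.7067]] [0.4618, 0.2559, 0.8024]
top 406.66766971109206 406.66766971109206 255.7286298013344 197.08038169126715 [[0.0232, -0.9996, 0.016], [-0.9883, -0.0254, -0.1505], [0.1508, -0.0124, -0.9885]] [0.0143, 0.5644, 0.8207]
0.1 [-2.49615379e+00  1.90543021e+00  1.75461372e-03] [ 0.15154703 -0.55408379  0.21370965]
```

View pics/scene0.png

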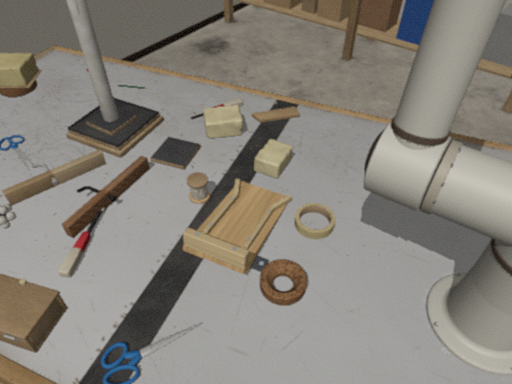

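View pics/top0.png

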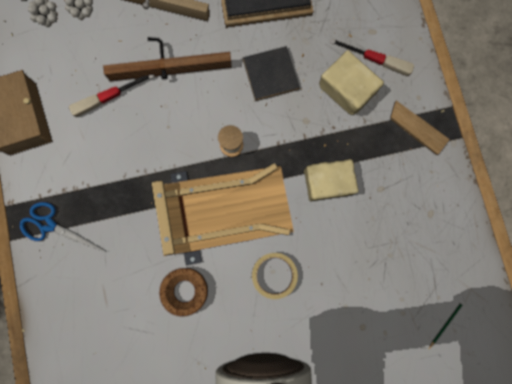

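The block is at about (332,180) in the top view. The box's low end faces right at about (290,205) and its stop is at about (175,215). The spool is at (231,140), the tape roll at (275,275) and the cork ring at (183,292). I'll enlarge this area.

```bash
python3 - <<'E'
import cv2
im=cv2.imread("pics/top0.png")[120:280,145:375]
im=cv2.resize(im,None,fx=3.4,fy=3.4,interpolation=cv2.INTER_CUBIC)
cv2.imwrite("pics/top0c.png",im)
im=cv2.imread("pics/scene0.png")[130:280,170:350]
cv2.imwrite("pics/scene0c.png",cv2.resize(im,None,fx=4,fy=4,interpolation=cv2.INTER_CUBIC))
E
```

```text
(no output)
```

View pics/top0c.png

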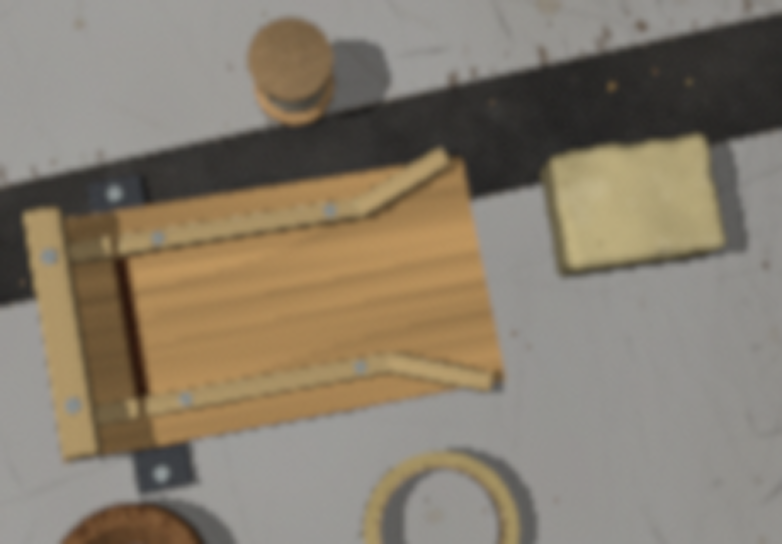

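View pics/scene0c.png

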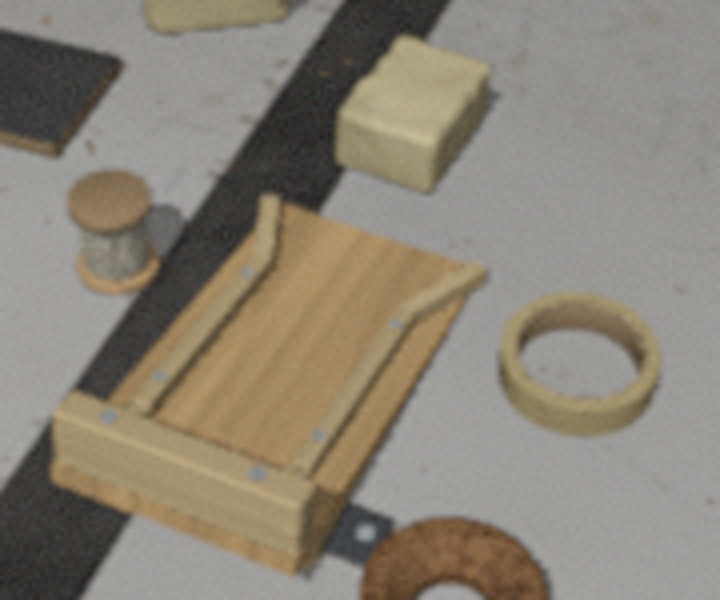

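```bash
cat > h.py <<'E'
from workcell import bot
import cv2,numpy as np
from scipy.optimize import least_squares
from scipy.spatial.transform import Rotation as Ro
def proj(c,X):
    p=np.asarray(X)@c["R"].T+c["t"]; return np.c_[c["fx"]*p[:,0]/p[:,2]+c["cx"],c["fy"]*p[:,1]/p[:,2]+c["cy"]]
def ray(c,uv,z):
    d=c["R"].T@np.array([(uv[0]-c["cx"])/c["fx"],(uv[1]-c["cy"])/c["fy"],1]); o=-c["R"].T@c["t"]
    return o+d*(z-o[2])/d[2]
def bedT(p): # p: x,y of low edge, yaw of uphill
    R=(Ro.from_euler('z',p[2])*Ro.from_euler('y',-0.14)).as_matrix()
    return R, np.array([p[0],p[1],0])+R@[0.26,0,0]
E
python3 - <<'E'
from h import *
c=bot.read_camera("top"); s=bot.read_camera("scene")
T=lambda a:np.array(a)/3.4+[145,120]
S=lambda a:np.array(a)/4+[170,130]
obj=np.array([[-.26,-.075,0],[-.26,.075,0],[0,-.075,.04],[0,.075,.04],[-.186,-.045,.014],[-.186,.045,.014]])
pix=T([[463,158],[503,375],[61,207],[98,452],[367,216],[383,354]])
f=lambda p:(proj(c,obj@bedT(p)[0].T+bedT(p)[1])-pix).ravel()
r=least_squares(f,[.55,-.1,1.7],loss='soft_l1')
print(r.x,np.round(f(r.x).reshape(-1,2),1).tolist()); R,o=bedT(r.x);print("o",o)
# block top corners z~.051, bottom edge
tc=[ray(c,q,.051) for q in T([[547,160],[708,137],[722,247],[562,270]])]
tc=np.array(tc);print(tc.round(4).tolist());ce=tc.mean(0);print("top c",ce,[np.linalg.norm(tc[i]-tc[i-1]).round(4) for i in range(4)])
d=(tc[0]+tc[3]-tc[1]-tc[2]);print("yaw block",np.arctan2(d[1],d[0]),"in bed",(ce-[0,0,.051]-o)@R)
for n,q,z in(("spool",(290,60),.062),("tape",(443,545),.025)): 
    print(n,ray(c,T(q),z))
print("tape",ray(c,(275,275),.02),"cork",ray(c,(183,292),.025))
im=c["pixels"].copy();im2=s["pixels"].copy()
edges=[np.array(e,float) for e in ([[-.26,-.075,0],[-.26,.075,0],[0,.075,0],[0,-.075,0],[-.26,-.075,0]],[[-.186,.045,.014],[0,.045,.014]],[[-.186,-.045,.014],[0,-.045,.014]],[[0,-.075,.04],[0,.075,.04]])]
im=cv2.resize(im,None,fx=4,fy=4);im2=cv2.resize(im2,None,fx=4,fy=4)
for I,k in((im,c),(im2,s)):
    for e in edges: cv2.polylines(I,[((proj(k,e@R.T+o)+.5)*4).astype(int)],False,(0,0,255),1)
    cv2.polylines(I,[((proj(k,tc)+.5)*4).astype(int)],True,(255,0,0),1)
cv2.imwrite("pics/f1.png",im[520:1100,580:1380]);cv2.imwrite("pics/f2.png",im2[520:1100,680:1400])
E
```

```text
[ 0.56773481 -0.04220655  1.77999486] [[-0.7, 0.3], [0.7, 1.9], [-0.4, -0.7], [0.2, 0.0], [-1.1, -0.3], [1.9, -0.3]]
o [0.51426735 0.20963646 0.03628121]
[[0.63, -0.0771, 0.051], [0.6476, -0.1786, 0.051], [0.5776, -0.1864, 0.051], [0.5606, -0.0868, 0.051]]
top c [ 0.60394779 -0.13222446  0.051     ] [np.float64(0.0701), np.float64(0.1029), np.float64(0.0704), np.float64(0.1011)]
yaw block 1.7409764958147873 in bed [-0.35464076 -0.0167289   0.01333695]
spool [0.68693234 0.08515918 0.062     ]
tape [ 0.39069314 -0.01741004  0.025     ]
tape [ 0.40143486 -0.01693269  0.02      ] cork [0.36241487 0.17488694 0.025     ]
```

```bash
sleep 1; ls pics
```

```text
f1.png
f2.png
scene0.png
scene0c.png
top0.png
top0c.png
```

View pics/f1.png

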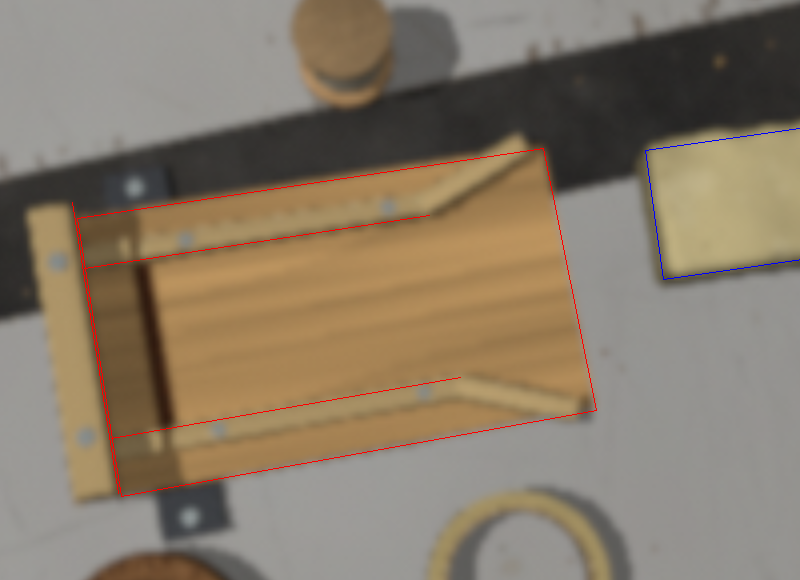

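View pics/f2.png

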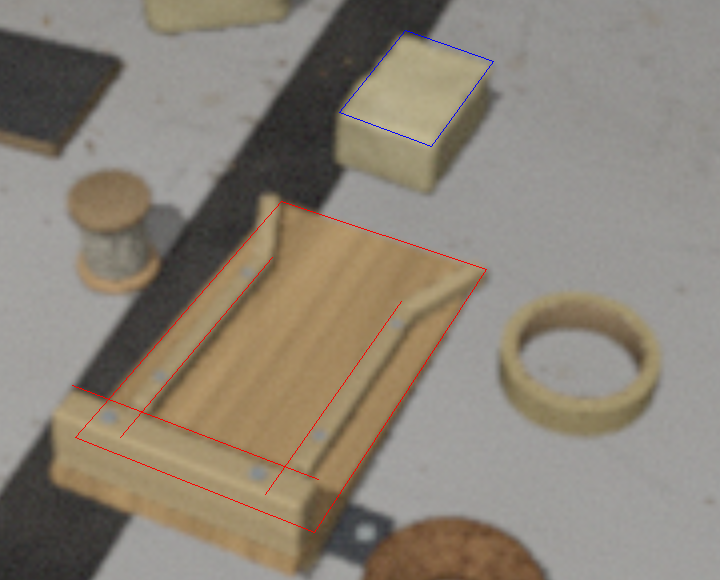

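The fit is good: most residuals are 1 px or less, the worst about 2 px, and the overlay matches in both views. The block is about 17 mm off-centre on the far side (bed −y) and 0.04 rad off. I'll first square it with a sideways two-finger nudge, then push it uphill.

```bash
cat >> h.py <<'E'
P=np.array([0.56773,-0.04220,1.7800]); R,o=bedT(P)
u=np.array([np.cos(P[2]),np.sin(P[2]),0]); v=np.array([-u[1],u[0],0]) # v = bed +y
low=np.array([P[0],P[1],0])
def W(a,b,z): return low+a*u+b*v+np.array([0,0,z])
def orient(x,z):
    x=x/np.linalg.norm(x); return Ro.from_matrix(np.c_[x,np.cross(z,x),z]).as_rotvec()
def best(pos,x,z):
    q0=np.array(bot.current_joints()); L=[]
    for s in(1,-1):
        r=orient(s*x,z); q=bot.inverse_kinematics(pos,r)
        if q is not None: L.append((abs(q[5]-q0[5]),r,q))
    L.sort(key=lambda t:t[0]); return L[0][1],L[0][2]
E
python3 - <<'E'
from h import *
bl=np.array([0.604,-0.1322,0])-low; print("block a,b",bl@u,bl@v)
for n,p in(("spool",(.687,.085)),("tape",(.40,-.017)),("cork",(.362,.175))):
    q=np.array([*p,0])-low; print(n,q@u,q@v)
D=np.array([0,0,-1.])
a=bl@u;b=bl@v
p=W(a,b-.07,.15); r,q=best(p,u,D); print(p,q,bot.current_joints())
bot.set_gripper(0.4)
bot.goto(p,r)
bot.line_to(W(a,b-.07,.014),max_speed=.12)
print(bot.current_clock(),bot.current_contact_force())
t=0
for k in range(1,20):
    bot.line_to(W(a,b-.07+.003*k,.014),max_speed=.06)
    f=np.array(bot.current_contact_force())@v
    print(k,round(-.07+.003*k,4),np.round(f,2))
    if f<-0.7: break
print(bot.current_clock(),bot.current_ee_pos())
E
```

```text
block a,b -0.09557028454107462 -0.01678790078413726
spool 0.09965649532410362 -0.1430865326986329
tape 0.05948488889140402 0.1588393556193719
cork 0.2551905154596824 0.15613607436919114
[ 0.67247376 -0.11766233  0.15      ] [-3.49760444e-01  4.81307341e-01  1.32555829e+00 -4.44089210e-16
  1.33472702e+00  1.01183221e+00] [-1.51411361e+00  1.58814939e-01  1.59775841e+00  2.28491026e-05
  1.38618477e+00 -2.10113295e-01]
4.825 [ 0.64183483 -0.16122019  0.06113013]
1 -0.067 -0.25
2 -0.064 -0.18
3 -0.061 0.19
4 -0.058 -0.03
5 -0.055 -0.79
6.075 [ 0.65761492 -0.12081784  0.0139632 ]
```

```bash
python3 - <<'E'
from h import *
a,b=-.0956,-.0168
bot.line_to(W(a,b-.055+.0155,.014),max_speed=.04)
print(np.array(bot.current_contact_force()).round(2),(np.array(bot.current_ee_pos())-low)@v)
bot.line_to(W(a,b-.065,.014),max_speed=.1)
bot.line_to(W(a,b-.08,.13),max_speed=.2)
D=-R[:,2]
p=W(-.26,0,.13); r,q=best(p,v,D); print(q)
bot.set_gripper(0.35)
bot.goto(p,r)
print(bot.current_clock())
c=bot.read_camera("top")
cv2.imwrite("pics/t1.png",cv2.resize(c["pixels"][120:280,180:410],None,fx=3.4,fy=3.4,interpolation=cv2.INTER_CUBIC))
c=bot.read_camera("scene")
cv2.imwrite("pics/s1.png",cv2.resize(c["pixels"][100:280,170:350],None,fx=3.3,fy=3.3,interpolation=cv2.INTER_CUBIC))
E
```

```text
[ 0.59 -0.4   0.29] -0.0559160085568718
[-0.66279442  0.58862752  1.2224124   0.09068257  1.43856819  2.25276802]
9.1667
```

View pics/t1.png

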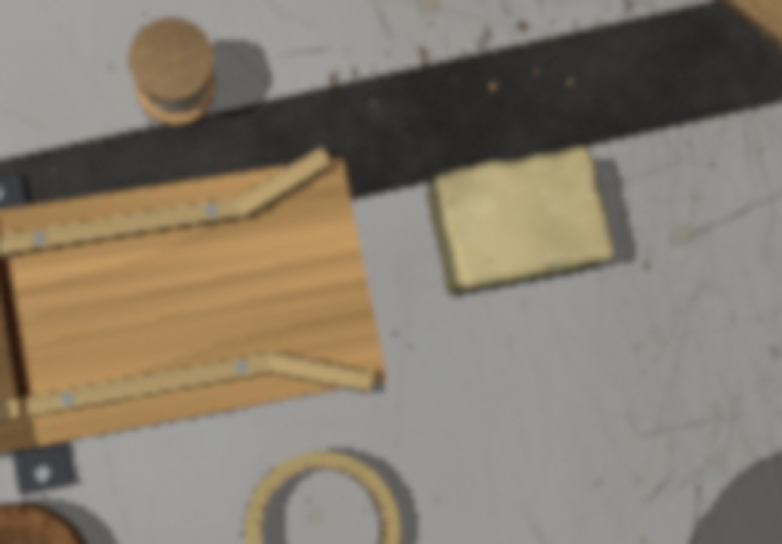

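View pics/s1.png

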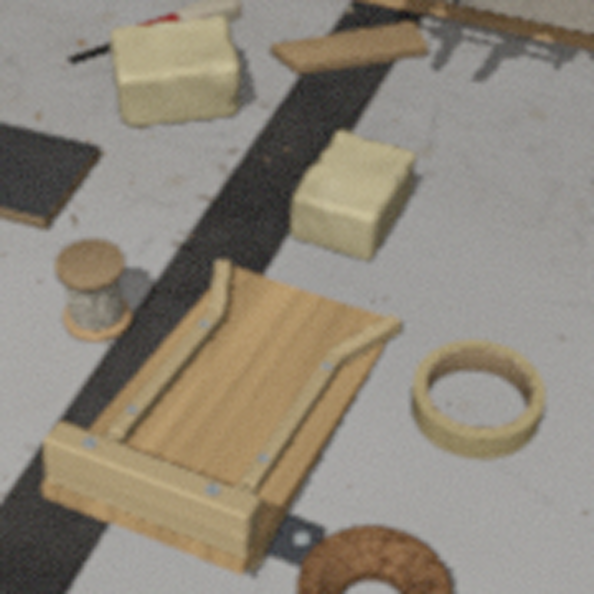

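The block moved a little toward the centre line and is square; its top-face corners in the crop are at (433,180), (585,152), (612,255) and (453,290). I'll measure the position.

```bash
python3 - <<'E'
from h import *
c=bot.read_camera("top")
tc=np.array([ray(c,np.array(q)/3.4+[180,120],.051) for q in [[435,180],[586,151],[611,257],[453,289]]])
ce=tc.mean(0)-low;d=tc[0]+tc[3]-tc[1]-tc[2];print(ce@u,ce@v,np.arctan2(d[1],d[0])-1.78)
E
```

```text
-0.09684108966799888 -0.0063360450981708545 0.013081094819460182
```

```bash
python3 - <<'E'
from h import *
bot.goto(W(-.205,-.006,.08),bot.current_tool_rot())
bot.line_to(W(-.205,-.006,.022),max_speed=.15)
def rep(k):
    f=np.array(bot.current_contact_force()); print(k,round(bot.current_clock(),1),"F u,v,z",np.round([f@u,f@v,f[2]],1)); return f
f0=rep("start")
pts=[(-.165,-.006),(-.14,-.004),(-.11,-.001),(-.08,.001),(-.05,.001),(-.02,.001),(-.003,.001)]
for a,b in pts:
    bot.line_to(W(a,b,.022),max_speed=.06); f=rep(a)
    if f@u-f0@u<-15: print("high");break
c=bot.read_camera("top")
cv2.imwrite("pics/t2.png",cv2.resize(c["pixels"][120:280,145:375],None,fx=3.4,fy=3.4,interpolation=cv2.INTER_CUBIC))
c=bot.read_camera("scene")
cv2.imwrite("pics/s2.png",cv2.resize(c["pixels"][100:280,170:350],None,fx=3.3,fy=3.3,interpolation=cv2.INTER_CUBIC))
E
```

```text
start 10.2 F u,v,z [-0.1  0.6  0.6]
-0.165 11.1 F u,v,z [-0.1 -0.5 -0. ]
-0.14 11.6 F u,v,z [0.5 0.1 0.4]
-0.11 12.3 F u,v,z [0.1 0.1 0.1]
-0.08 12.9 F u,v,z [-0.1  0.8  0.7]
-0.05 13.6 F u,v,z [-0.2  0.1  0.1]
-0.02 14.2 F u,v,z [ 0.1 -0.8  0.5]
-0.003 14.7 F u,v,z [-0.5 -0.4  0.2]
```

View pics/t2.png

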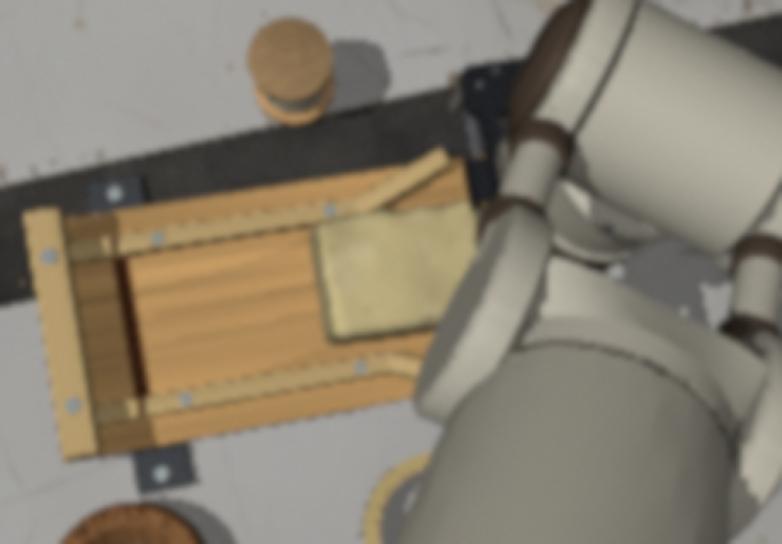

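View pics/s2.png

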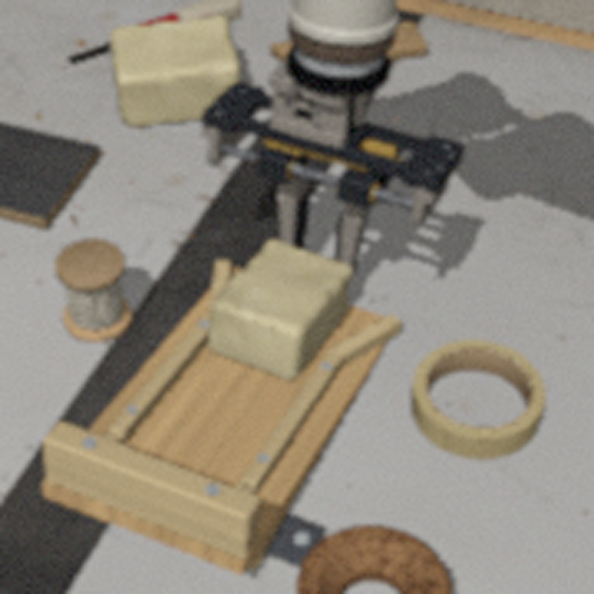

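The block has entered the funnel square, with its far edge close to the upper rail (front corner at about (318,228) in the crop). I'll keep pushing up the slope.

```bash
python3 - <<'E'
from h import *
B=lambda x,b:R@np.array([x,b,.022])+o
def rep(k):
    f=np.array(bot.current_contact_force()); print(k,round(bot.current_clock(),1),"F bed",np.round(f@R,1)); return f
for x in np.arange(-.245,-.149,.0125):
    bot.line_to(B(x,.002),max_speed=.06); f=rep(round(x,3))
    if (f@R)[0]<-12: print("high");break
c=bot.read_camera("top")
cv2.imwrite("pics/t3.png",cv2.resize(c["pixels"][120:280,145:375],None,fx=3.4,fy=3.4,interpolation=cv2.INTER_CUBIC))
c=bot.read_camera("scene")
cv2.imwrite("pics/s3.png",cv2.resize(c["pixels"][100:280,170:350],None,fx=3.3,fy=3.3,interpolation=cv2.INTER_CUBIC))
E
```

```text
-0.245 15.2 F bed [-0.1  0.4  0.3]
-0.232 15.5 F bed [-0.4  0.5  0.4]
-0.22 15.9 F bed [-0.  -0.4 -0. ]
-0.207 16.2 F bed [ 0.6 -0.6  0.1]
-0.195 16.6 F bed [0.3 0.9 0.4]
-0.182 17.0 F bed [-0.4 -0.5 -0.7]
-0.17 17.3 F bed [-0.6  1.4 -0.3]
-0.157 17.7 F bed [ 0.5 -0.1 -0.1]
```

View pics/t3.png

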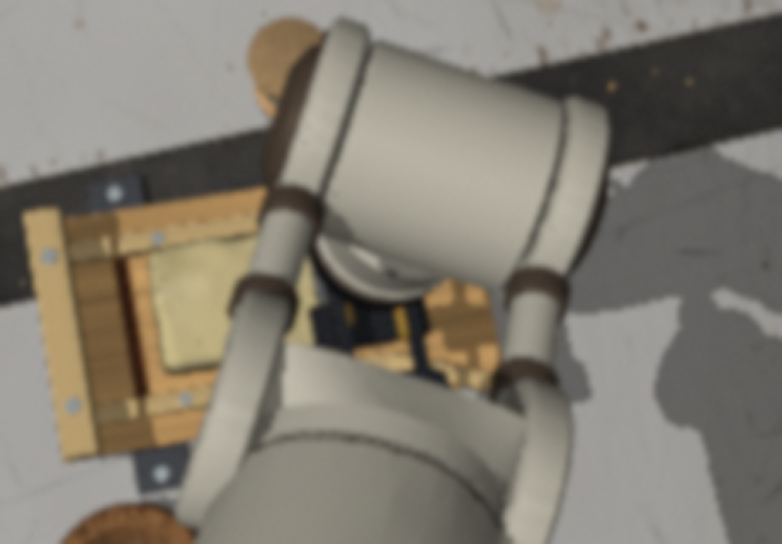

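View pics/s3.png

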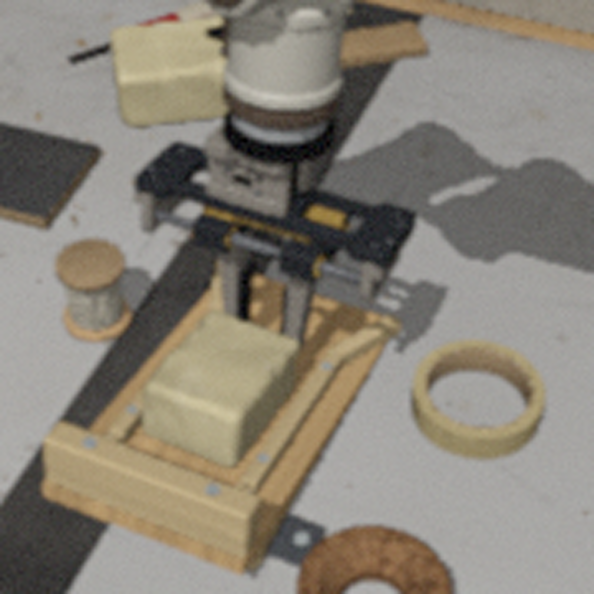

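The block is in the lane and square, with about 40 mm left to the stop. I'll finish in small steps until the contact force rises.

```bash
python3 - <<'E'
from h import *
B=lambda x,b:R@np.array([x,b,.022])+o
bot.line_to(B(-.130,.002),max_speed=.06)
x=-.130
while x<-.100:
    x+=.002; bot.line_to(B(x,.002),max_speed=.04)
    f=np.array(bot.current_contact_force())@R; print(round(x,3),np.round(f,1),round(bot.current_clock(),1))
    if f[0]<-8: break
print((np.array(bot.current_ee_pos())-o)@R)
c=bot.read_camera("top")
cv2.imwrite("pics/t4.png",cv2.resize(c["pixels"][160:260,145:265],None,fx=5,fy=5,interpolation=cv2.INTER_CUBIC))
c=bot.read_camera("scene")
cv2.imwrite("pics/s4.png",cv2.resize(c["pixels"][160:280,170:290],None,fx=5,fy=5,interpolation=cv2.INTER_CUBIC))
E
```

```text
-0.128 [-1.3 -0.1  0.1] 18.6
-0.126 [-1.8  0.1  0.5] 18.9
-0.124 [-2.5 -0.4  0.6] 19.1
-0.122 [-2.4  0.2  0.1] 19.4
-0.12 [-2.1 -0.3  0.5] 19.6
-0.118 [-3.3 -1.1  0.6] 19.9
-0.116 [-2.   0.5  0.4] 20.1
-0.114 [-1.9 -1.2  0. ] 20.4
-0.112 [-3.   0.   0.5] 20.6
-0.11 [-8.2 -1.1 -1.2] 20.9
[-0.11162837  0.00126465  0.02235196]
```

View pics/t4.png

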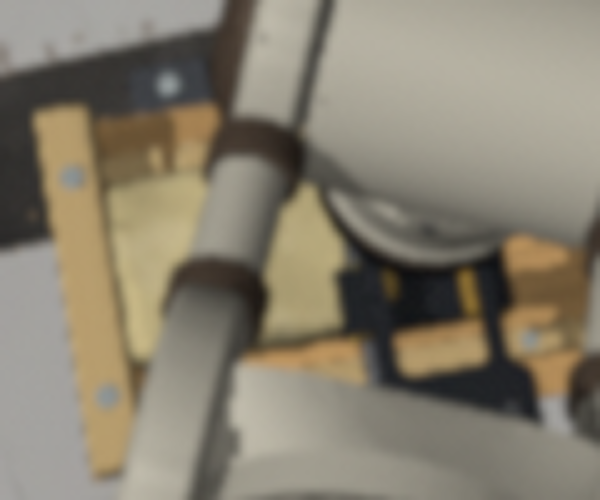

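View pics/s4.png

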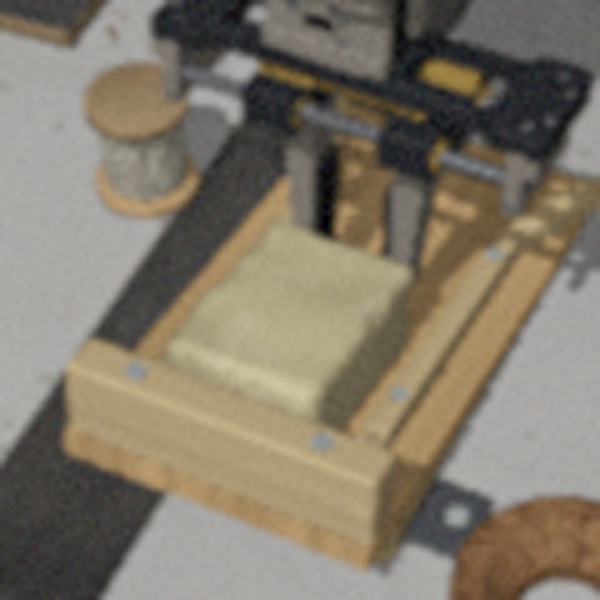

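The force has risen to 8 N, which fits contact with the stop. I'll press slightly more to confirm, then back away and check with a clear view.

```bash
python3 - <<'E'
from h import *
B=lambda x,b,h=.022:R@np.array([x,b,h])+o
for x in (-.109,-.108,-.107,-.106,-.105,-.104):
    bot.line_to(B(x,.002),max_speed=.02)
    f=np.array(bot.current_contact_force())@R; print(x,np.round(f,1),((np.array(bot.current_ee_pos())-o)@R).round(4))
    if f[0]<-18: break
bot.line_to(B(-.15,.002),max_speed=.1)
bot.line_to(B(-.24,.002,.12),max_speed=.2)
bot.goto(np.array([.30,-.40,.25]),bot.current_tool_rot())
print(bot.current_clock())
c=bot.read_camera("top")
cv2.imwrite("pics/t5.png",cv2.resize(c["pixels"][120:280,145:375],None,fx=3.4,fy=3.4,interpolation=cv2.INTER_CUBIC))
cv2.imwrite("pics/t5z.png",cv2.resize(c["pixels"][160:260,145:265],None,fx=6,fy=6,interpolation=cv2.INTER_CUBIC))
c=bot.read_camera("scene")
cv2.imwrite("pics/s5.png",cv2.resize(c["pixels"][160:280,170:290],None,fx=5,fy=5,interpolation=cv2.INTER_CUBIC))
E
```

```text
-0.109 [-11.6  -1.7  -1.4] [-0.1115  0.001   0.0225]
-0.108 [-14.7  -1.3  -1.7] [-0.1114  0.0007  0.0228]
-0.107 [-17.2  -2.8  -0.7] [-0.1112  0.0004  0.023 ]
-0.106 [-19.7  -2.2  -0.1] [-1.111e-01  1.000e-04  2.320e-02]
25.0917
```

View pics/t5.png

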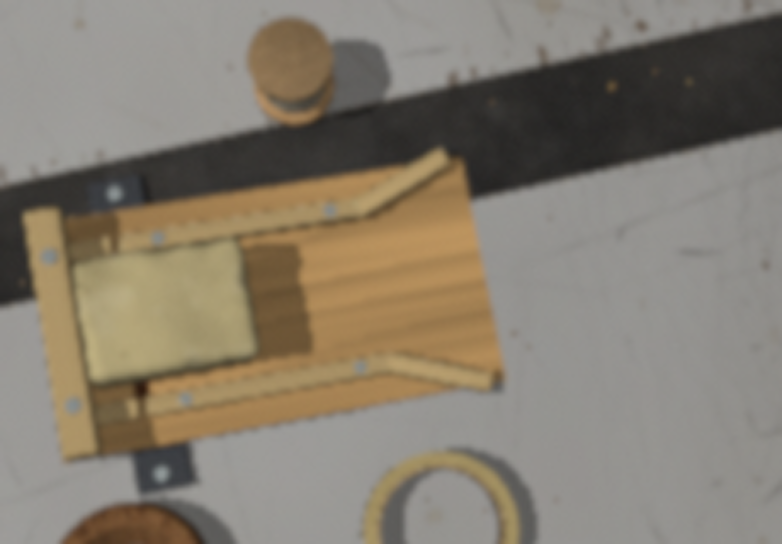

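View pics/t5z.png

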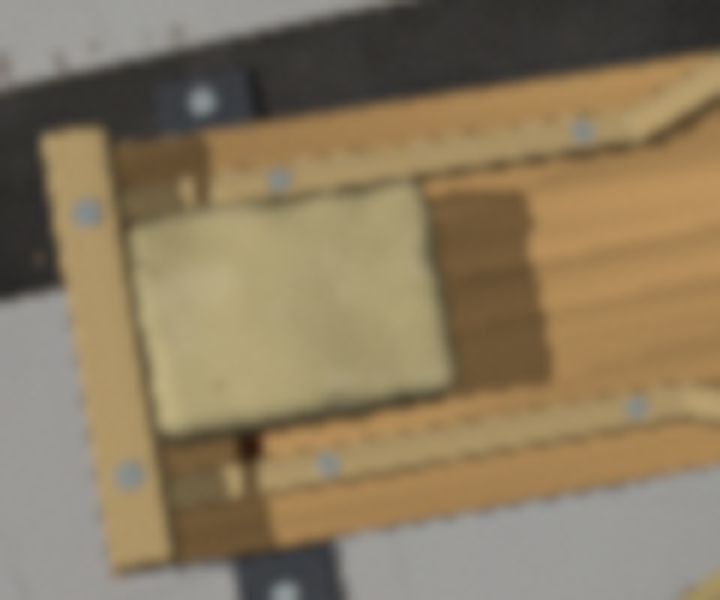

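View pics/s5.png

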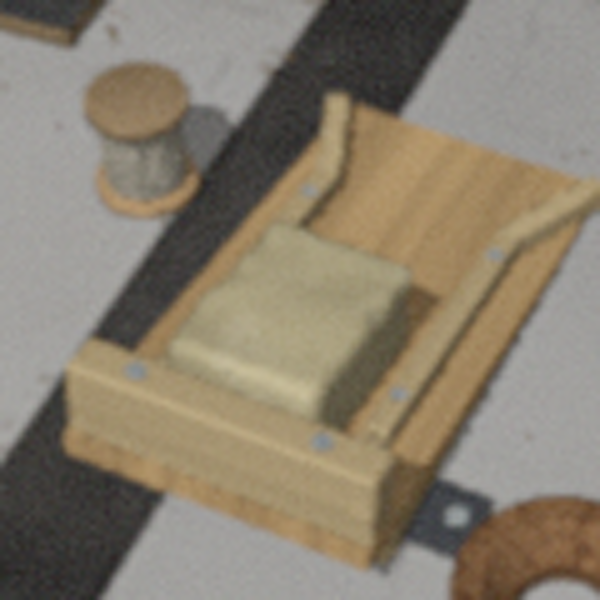

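The block sits against the stop, with top-face corners in the zoomed crop at (132,230), (418,185), (452,385) and (163,437). It leans toward the upper rail, and the spool, tape and ring look unmoved. I'll do one numeric check before handing in.

```bash
python3 - <<'E'
from h import *
c=bot.read_camera("top")
C=[]
for q in [[132,230],[418,185],[452,385],[163,437]]:
    uv=np.array(q)/6+[145,160]
    d=c["R"].T@np.array([(uv[0]-c["cx"])/c["fx"],(uv[1]-c["cy"])/c["fy"],1]); e=-c["R"].T@c["t"]
    d=d@R; e=(e-o)@R; C.append(e+d*(.051-e[2])/d[2])
C=np.array(C);print(C.round(4).tolist(),C.mean(0));d=C[0]+C[3]-C[1]-C[2];print("yaw",np.arctan2(d[1],d[0]))
i0=cv2.imread("pics/top0.png");
for n,s in(("spool",np.s_[120:160,212:250]),("tape",np.s_[245:305,245:305]),("cork",np.s_[262:320,155:213])):
    g0=i0[s]; r=cv2.matchTemplate(c["pixels"],g0,cv2.TM_CCOEFF_NORMED); _,m,_,l=cv2.minMaxLoc(r); print(n,m,l,(s[1].start,s[0].start))
E
```

```text
[[-0.0034, -0.0344, 0.051], [-0.1001, -0.0345, 0.051], [-0.0998, 0.035, 0.051], [-0.0029, 0.0358, 0.051]] [-0.05156224  0.00047662  0.051     ]
yaw 0.004242144697607361
spool 0.9998125433921814 (212, 120) (212, 120)
tape 0.999518632888794 (245, 245) (245, 245)
cork 0.9998485445976257 (155, 262) (155, 262)
```

```bash
python3 - <<'E'
from h import *
print(np.round(bot.current_contact_force(),1),bot.current_clock()); bot.job_done()
E
```

```text
[ 0.1 -0.4 -0.6] 25.2417
the job is handed in; nothing more can be done
```

The wax block is seated against the top stop, and I handed the job in at about 25 s. I squared it with a two-finger sideways nudge, then pushed it through the funnel and up the bed without gripping or lifting it. At the stop I pressed to about 20 N and the block did not move any further. Then I backed the arm clear.

**Final checks:**
- **Position:** the top camera puts the block at x ≈ -51.6 mm, y ≈ 0.5 mm in the bed's frame, and about 0.004 rad off square. z and tilt were not measured; the block looks flat on the bed in both views.
- **Bystanders:** the spool, tape roll and cork ring matched their starting image positions to the pixel.
- **Robot:** the contact force was near zero after backing away.

**Small disagreements:**
- The first nudge fell short and left the block about 6 mm off centre, so the rest came from the push and the funnel.
- In the pictures the block looks slightly closer to the upper rail than the measured y suggests. The fitted bed frame is only good to about 2 mm, still well inside the 15 mm limit.

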